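# Close the beam shutter, then hold the optical flap at its balance point

## Robot

A 6-joint arm with a two-finger parallel gripper is mounted at the origin on a cart in front of the work surface, level with it; the furniture and walls round the work are solid. World frame = base frame: x ahead of the robot, y to its left, z up, the work surface at z = 0. Lengths are in m, angles in rad, forces in N, time in s.
With the tool pointing down it reaches from about 0.325 to 0.9 m from the base axis. Payload 3.5 kg.
Tool frame: the origin (TCP) lies at the very end of the fingers, on their centre line; the grasp point (between the pads) lies 19 mm behind it; z points along the fingers, y is the line along which they close (so a half turn about z gives the same grasp; the last joint's range is limited). The gripper opens to 85 mm and grips with 20 to 120 N. Pads are 22 mm wide; open, the fingers measure 114 mm over their backs; the gripper's body (76 mm by 85 mm) begins 54 mm behind the grasp point. The pads swing forward as they close: fully open they stand 13 mm farther back than shut.
Start: joints at [-1.391, 0.276, -0.026, 1.268, 0, 1.467], TCP at [0.174, -0.6, 0.231] pointing down, gripper open.
Joint ranges: [-3.12, 3.12], [-0.85, 1.88], [-1.08, 1.24], [-1.95, 2.15], [-1.57, 1.53], [-3.14, 3.14]. Speed limits (rad/s): [2.57, 2.57, 3.14, 3.14, 3.14, 3.14].

## Interface

Orientations are given as a unit quaternion [x, y, z, w].
In Python, from bench import sensors, optics, env gives the robot as it stands.
- The arm moves only by the tool jog_arm, never from a script. Its argument "deltas" is a list of rows, each an object of numbers: "tx", "ty", "tz": the shift along the tool's x, y, z in mm; "spin": the turn about the tool's z in degrees; "jaw": the closure, from 0 (fully open) to 1 (shut). In form: [{"tx": .., "ty": .., "tz": .., "spin": .., "jaw": ..}, ...]. A call has 1 to 12 rows; each row shifts and turns the commanded pose from where the row before left it, along the tool's axes as they then stand; what a row does not reach is not made up. A row lasts 1/10 s, in which the tool goes at most 50 mm and 8.59 degrees, less where a joint would pass 70% of its speed; a pose out of reach is approached as far as the arm can. A call is refused whole if a number of a shift passes 50 or a number of a turn 8.59, either way. A call with a gripper value outside its range is refused whole. The fingers move at their own pace and stop on an object; "newtons" is the grip in N (left out, the last holds). Time passes only in rows, so rows that do not move let the fingers close. It gives the time, the measured TCP pose, the force, the opening and the grip force at its end, in the units of the state.
- sensors.observe(): the state, without advancing time (a new reading comes with each control period).
- optics.read_camera(name): name is "scene" or "top" or "wrist"; returns (picture, depth): 480x640x3 uint8, red, green, blue; 480x640 float32, m along the optical axis (not along the pixel's ray), 0 where there is no reading.
- optics.calibration(name): a dict with "fx", "fy", "cx", "cy" (pixels), "origin" and "rotation" of the camera in the world; the wrist camera has in their place "mount" (4x4, takes a point from camera to tool coordinates, whose origin is the TCP and whose axes are the flange's). Camera axes: x right, y down, z forward; pixel columns grow to the right and rows downward; lengths in m; the calibration is good to about 2 mm. A picture is of the moment at which its call begins: read the wrist's pose just before it. calibration takes no time and is no camera call.
- env.sign_off(): hands the job in; it is judged then, once.
The state is a dict: "t": time; "joint_positions": joint angles; "qd": joint speeds; "joint_efforts": joint torques, N m; "tcp_pos": TCP position; "eef_rot": TCP orientation; "contact_force": force on the tool from outside, world axes, zero at the start; "moment": the same for the moment, N m; "gripper_width": finger opening in m; "finger_force": force on a finger pad.
Only numpy, scipy, OpenCV 4.12 (cv2) and the standard library are available. Lean on these libraries where they do the work, as an engineer would, in place of code of your own. Each camera call takes 0.05 s, during which the arm holds its last target. There are 200 camera calls.

## Task

On the grey shutter box, pull the round knob on its side all the way out until it clicks, then push it fully home again so that the beam is safely off. After that, take the steel pin at the side of the aluminium flap, swing the flap up from shut to its balance point, where it stands upright and would fall neither way, and finish with the pin still gripped between the fingers, holding the flap still there while a colleague sets the hinge screws. Do not let the flap go over backwards, and leave the other things on the worktop where they are.

Things in the scene. Friction and masses are not known exactly. Their poses are not given: they have to be found in the camera images.
- shutter_box: grey box 100 x 120 x 62 mm (x, y, z) fixed to the worktop, yaw within 0.35 rad; origin at the centre of its underside. x points to its hinge side (away from the robot at yaw 0), y to the side where the flap's pin sticks out; the knob is on the -y side. Round port on the -x face; hinge ears at x = +36 mm, y = +-57 mm, 77 mm high.
- knob (a joint): knob travel along the box's -y axis, m: 0 = fully home, 0.035 = fully out, hard stops at both ends. Starts home. A detent drives it to the nearer end (about 5 N at the ends, falling to nothing at mid-travel; friction about 1.2 N), so moving it takes up to 7 N.
- knob_grip (a point): centre of the grey plastic knob, 26 mm in diameter, 24 mm long along the box's y, on a 10 mm steel stem; axis 38 mm above the worktop. When home it lies at the box's x = 0, y = -108 mm (48 mm out from the box's side). Clear all round: can be pinched from straight above, the fingers closing along the box's x.
- flap (a joint): flap angle, rad: 0 = shut, level on the box; 1.571 = upright = balance point (centre of mass exactly above the hinge); 2.6 = fallen fully open at the back (stop). The hinge is almost frictionless: let go, the flap falls shut below 1.571 and open above. Starts shut.
- flap_pin (a point): grip point on the axis of a steel pin 12 mm in diameter, parallel to the hinge and 83 mm from it, sticking out of the flap's side from the box's y = +49 to +116 mm; the point is at y = +92. Shut: x = -47, z = 71 mm; upright: x = +36, z = 154 mm. Can be pinched from above, fingers closing along the box's x; the pin may turn in the fingers, so the tool can point down throughout.
- flap_hinge (a point): point on the flap's hinge axis level with flap_pin: x = +36, y = +92, z = 71 mm in the box's frame; the axis runs along the box's y. The flap, an aluminium plate 82 x 98 x 6 mm (about 0.22 kg with its pin, varies), reaches 91 mm from the axis and swings up from the -x side, over the top, to the +x side.
- vial: bystander: small capped vial, 27 mm in diameter, 58 mm high, standing; origin at the centre of its underside
- can: bystander: black lidded can, 39 mm in diameter, 66 mm high, standing; origin at the centre of its underside
- mailer: bystander: flat white slide case 35 x 84 x 13 mm lying in front of the box; origin at the centre of its underside
- dish: bystander: clear round dish 62 mm in diameter, 16 mm high; origin at the centre of its underside

How it is judged:
On the way, in this order (a step that is already met when the one before it is completed fails the run):
1. the knob is pulled fully out (over 31 of its 35 mm) with the flap still shut (value of joint knob above 0.031 m and value of joint flap below 0.15 rad), for 0.1 s.
2. the knob is pushed fully home (within 3 mm) with the flap still shut (value of joint knob below 0.003 m and value of joint flap below 0.15 rad), for 0.2 s.
At the end, for the whole second after the job is handed in: The knob is home (within 3 mm); the flap stands at its balance point, upright within 0.09 rad (5 degrees), still (under 0.05 rad/s), and is gripped by the fingers with more than 2 N (value of joint knob below 0.003 m and value of joint flap between 1.481 and 1.661 rad and velocity of joint flap between -0.05 and 0.05 rad/s and contact force between the fingers and flap above 2 N); the arm keeps its last pose, push and grip.
It fails at once if the flap goes over backwards (more than 0.35 rad past upright) (value of joint flap above 1.92 rad).
It fails at once if a bystander is moved by more than 25 mm (distance of any of vial, can, mailer, dish from where it was at the start of the episode above 0.025 m).
It also fails if it takes over 48 s, if anything falls off the work surface, if the arm or the gripper's body presses on something with over 40 N, if the wrist force passes 120 N, or if a joint passes its speed limit or range.

## Working session

There is one attempt and no reset: what is moved stays moved. The work goes in short steps, Python scripts to look and compute and a tool call to move; the robot and the scene stay as the last step left them, time stands still between calls to the robot, and variables do not carry over. Pictures are saved under pics/ and viewed, at most 10 in all, crops included, and the job is handed in when it is done.

Besides the shell and the picture viewer there is one more tool, called after ">>>" as name(argument=value, ...) on one line, values as JSON. jog_arm: Moves the arm, as the interface text tells. Its arguments: {"type":"object","properties":{"deltas":{"type":"array"},"newtons":{"type":"number"}},"required":["deltas"]}

```bash
mkdir -p pics
cat > h.py <<'E'
import numpy as np, cv2
from bench import sensors, optics, env
def snap(n,f):
    p,d=optics.read_camera(n); cv2.imwrite(f'pics/{f}.png',p[:,:,::-1]); np.savez(f'pics/{f}.npz',p=p,d=d); return p,d
def world(n,d):
    c=optics.calibration(n); v,u=np.mgrid[:480,:640]
    P=np.stack([(u-c['cx'])/c['fx']*d,(v-c['cy'])/c['fy']*d,d],-1)
    return P@np.array(c['rotation']).T+np.array(c['origin'])
E
python3 - <<'E'
from h import *
p,d=snap('top','top1'); s=sensors.observe(); print(s['t'],s['tcp_pos'],s['eef_rot'],s['gripper_width'],s['contact_force'])
W=world('top',d); np.save('pics/W.npy',W)
c=optics.calibration('top');print(c)
z=W[...,2]; m=(d>0)&(z>0.01)&(z<0.1)&(W[...,0]>.25)&(W[...,0]<.95)
n,l,st,ce=cv2.connectedComponentsWithStats(m.astype(np.uint8))
for i in range(1,n):
    if st[i,4]>60: k=l==i; print(st[i],W[k].mean(0).round(3),z[k].max().round(3))
E
```

```text
0.05 [ 0.17425057 -0.59940057  0.23013011] [ 9.90020872e-01  1.40916180e-01 -4.38761963e-05 -1.14087974e-03] 0.08514047250391442 [0.59701249 0.0190789  0.00409639]Traceback (most recent call last):
  File "<stdin>", line 3, in <module>
  File "h.py", line 8, in world
    return P@np.array(c['rotation']).T+np.array(c['origin'])
           ~^~~~~~~~~~~~~~~~~~~~~~~~~~
ValueError: matmul: Input operand 1 has a mismatch in its core dimension 0, with gufunc signature (n?,k),(k,m?)->(n?,m?) (size 4 is different from 3)
```

View pics/top1.png

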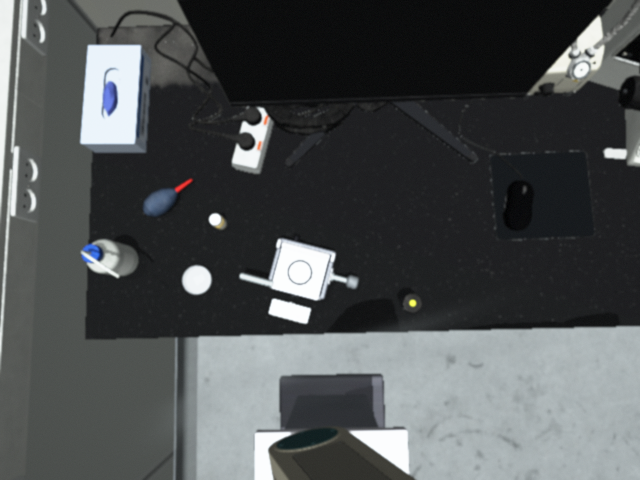

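The top view shows the box at about (303,270), with the pin going left to (240,276) and the knob at (352,282). The mailer is at (289,311), the can at (411,302), the dish at (197,279) and the vial at (217,220).

```bash
sed -i "s/np.array(c\['rotation'\]).T/R.from_quat(c['rotation']).as_matrix().T/; 1a from scipy.spatial.transform import Rotation as R" h.py
python3 - <<'E'
from h import *
c=optics.calibration('top');print(c)
f=np.load('pics/top1.npz');p,d=f['p'],f['d'];W=world('top',d)
for n,u,v in [('plate',302,258),('pin',250,278),('pinend',241,276),('knob',352,282),('can',411,302),('vial',217,220),('dish',197,279),('mailer',289,311),('table',380,250)]: print(n,W[v,u].round(4))
z=W[...,2]; m=(d>0)&(z>0.055)&(z<0.1); m[:, :225]=0; m[:,365:]=0; m[:235]=0; m[302:]=0
print(m.sum(), W[m].min(0),W[m].max(0))
# plate
m2=m.copy(); m2[:,:272]=0
r=cv2.minAreaRect(W[m2][:,:2].astype(np.float32));print('plate rect',r)
mp=m.copy(); mp[:,266:]=0; q=W[mp]; print('pin pts',q.shape,q.mean(0), np.ptp(q,0))
k=(d>0)&(z>0.03)&(z<.06); k[:,:346]=0;k[:,362:]=0;k[:270]=0;k[295:]=0
print('knob',k.sum(),W[k].mean(0),W[k].min(0),W[k].max(0))
cv2.imwrite('pics/crop.png',cv2.resize(p[225:330,220:370,::-1],None,fx=5,fy=5,interpolation=cv2.INTER_CUBIC))
E
```

```text
{'fx': 481.5786512561509, 'fy': 481.5786512561509, 'cx': 320.75733615541526, 'cy': 241.0320783236935, 'origin': array([ 0.41073475, -0.01149408,  1.05056855]), 'rotation': array([-0.6961444 ,  0.71474687, -0.03918464,  0.0546301 ])}
plate [0.5075 0.0473 0.0756]
pin [0.4693 0.153  0.0797]
pinend [0.4741 0.172  0.0756]
knob [ 0.4573 -0.0538  0.0504]
can [ 0.4132 -0.1711  0.0639]
vial [0.5944 0.2258 0.0573]
dish [0.4741 0.2787 0.0154]
mailer [0.4008 0.0808 0.0163]
table [ 0.5283 -0.1198 -0.0033]
3118 [ 0.42391302 -0.04951266  0.05517945] [0.55019443 0.17604357 0.08274241]
plate rect ((0.479377806186676, 0.030309706926345825), (0.16455858945846558, 0.10493121296167374), 73.91912841796875)
pin pts (158, 3) [0.46708916 0.14846322 0.07639138] [0.0235617  0.05336422 0.01293228]
knob 134 [ 0.4575319 -0.0527395  0.0482429] [ 0.44493011 -0.06466025  0.03544596] [ 0.4704279  -0.04132698  0.05567668]
```

View pics/crop.png

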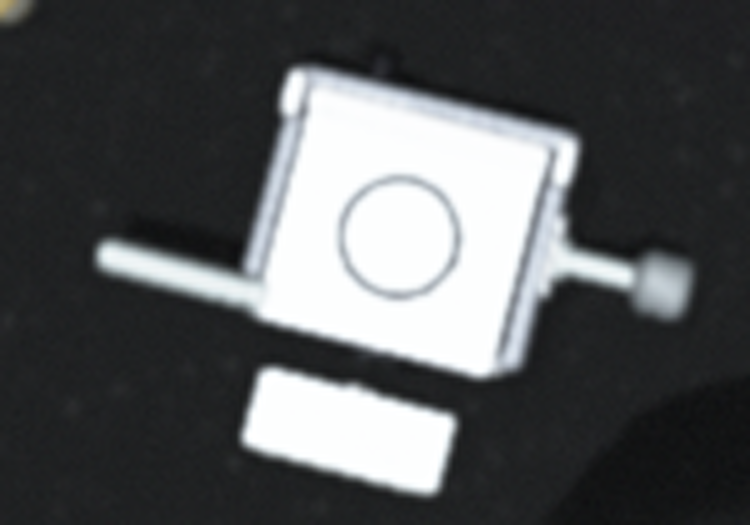

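The crop shows the pin from (103,255) to (250,293), the knob centred at (663,286), and the plate corners at (307,80), (553,150), (497,372) and (258,312).

Run:
```python
from h import *
c=optics.calibration('top');Rm=R.from_quat(c['rotation']).as_matrix();o=np.array(c['origin'])
def at(x,y,z):
    u,v=220+x/5-.4,225+y/5-.4   # cv2.resize half-pixel
    r=Rm@np.array([(u-c['cx'])/c['fx'],(v-c['cy'])/c['fy'],1]); return o+r*(z-o[2])/r[2]
a,b,k=at(103,255,.073),at(250,293,.073),at(663,286,.042)
cs=[at(*q,.074) for q in [(307,80),(553,150),(497,372),(258,312)]]
for n,q in zip(['pinend','pinroot','knob'],[a,b,k]): print(n,q.round(4))
print(np.round(cs,4))
d=a-b; print('yaw pin',np.arctan2(-d[0],d[1]))
e=cs[0]-cs[1];g=cs[0]-cs[3];print('yaw plate',np.arctan2(-e[0],e[1]),np.arctan2(g[1],g[0]))
# fit: box frame points
src=np.array([[-47,116],[0,-108],[36-91+82,49],[27,-49],[-55,-49],[-55,49]])/1e3
dst=np.array([a,k,*cs])[:,:2]
S,D=src-src.mean(0),dst-dst.mean(0)
def fit(i):
    S,D=src[i]-src[i].mean(0),dst[i]-dst[i].mean(0)
    y=np.arctan2((S[:,0]*D[:,1]-S[:,1]*D[:,0]).sum(),(S*D).sum());M=np.array([[np.cos(y),-np.sin(y)],[np.sin(y),np.cos(y)]])
    t=dst[i].mean(0)-M@src[i].mean(0); print('yaw',y,'origin',t,'res mm',((src@M.T+t-dst)*1e3).round(1).tolist());return M,t
fit([0,1]);M,t=fit(list(range(6)))
for n,q in [('knob',[0,-.108]),('pin',[-.047,.092]),('hinge',[.036,.092])]: print(n,M@q+t)
s=sensors.observe();print(s['tcp_pos'],R.from_quat(s['eef_rot']).as_matrix().round(3))
```

```text
pinend [0.4752 0.1741 0.073 ]
pinroot [0.4582 0.1143 0.073 ]
knob [ 0.4581 -0.0546  0.042 ]
[[ 0.5446  0.0898  0.074 ]
 [ 0.513  -0.0103  0.074 ]
 [ 0.4238  0.0147  0.074 ]
 [ 0.4504  0.111   0.074 ]]
yaw pin -0.2765535765327051
yaw plate -0.30588765125446066 -0.22123447072830696
yaw -0.2812210138371755 origin [0.48810451 0.04941554] res mm [[-0.0, -0.2], [0.0, 0.2], [-17.0, -0.8], [-12.6, 5.1], [-2.1, 2.9], [-1.5, 0.8]]
yaw -0.27558112598041673 origin [0.49367325 0.04816488] res mm [[4.9, -1.5], [6.2, -1.2], [-11.6, -1.8], [-6.7, 4.0], [3.6, 1.3], [3.7, -0.7]]
knob [ 0.46428578 -0.05575998]
pin [0.47348046 0.14948246]
hinge [0.55334864 0.12689764]
[ 0.17425057 -0.59940057  0.23013011] [[ 0.96   0.279 -0.   ]
 [ 0.279 -0.96   0.002]
 [ 0.    -0.002 -1.   ]]
```

>>> jog_arm(deltas=[{"spin": -8.24, "jaw": 0}, {"spin": -8.24}, {"spin": -8.24}, {"spin": -8.24}, {"spin": -8.24}, {"spin": -8.24}, {"spin": -8.24}], newtons=40)

```text
$.deltas[0]: bad value
```

>>> jog_arm(deltas=[{"tx": 20, "ty": 4}, {"tx": 40, "ty": 8}, {"tx": 48, "ty": 10}, {"tx": 48, "ty": 10}, {"tx": 48, "ty": 10}, {"tx": 48, "ty": 10}, {"tx": 48, "ty": 10}, {"tx": 48, "ty": 10}, {"tx": 48, "ty": 10}, {"tx": 48, "ty": 10}, {"tx": 40, "ty": 8}, {"tx": 20, "ty": 4}])

```text
$.deltas[0]: bad value
```

>>> jog_arm(deltas=[{"tx": 20, "ty": 4}, {"tx": 20, "ty": 4}, {"tx": 10, "ty": 2}, {}, {}, {}])

```text
$.deltas[0]: bad value
```

>>> jog_arm(deltas=[{"tx": 0, "ty": 0, "tz": 0, "spin": -8.24, "jaw": 0}, {"tx": 0, "ty": 0, "tz": 0, "spin": -8.24, "jaw": 0}, {"tx": 0, "ty": 0, "tz": 0, "spin": -8.24, "jaw": 0}, {"tx": 0, "ty": 0, "tz": 0, "spin": -8.24, "jaw": 0}, {"tx": 0, "ty": 0, "tz": 0, "spin": -8.24, "jaw": 0}, {"tx": 0, "ty": 0, "tz": 0, "spin": -8.24, "jaw": 0}, {"tx": 0, "ty": 0, "tz": 0, "spin": -8.24, "jaw": 0}], newtons=40)

```text
t: 0.75
tcp_pos: [0.1743, -0.5996, 0.2304]
eef_rot: [0.797, 0.603, 0.0, -0.001]
contact_force: [-0.3, -0.2, 0.4]
gripper_width: 0.0851
finger_force: 0.0
```

>>> jog_arm(deltas=[{"tx": 20, "ty": 4, "tz": 0, "spin": 0, "jaw": 0}, {"tx": 40, "ty": 8, "tz": 0, "spin": 0, "jaw": 0}, {"tx": 45, "ty": 9, "tz": 0, "spin": 0, "jaw": 0}, {"tx": 45, "ty": 9, "tz": 0, "spin": 0, "jaw": 0}, {"tx": 45, "ty": 9, "tz": 0, "spin": 0, "jaw": 0}, {"tx": 45, "ty": 9, "tz": 0, "spin": 0, "jaw": 0}, {"tx": 45, "ty": 9, "tz": 0, "spin": 0, "jaw": 0}, {"tx": 45, "ty": 9, "tz": 0, "spin": 0, "jaw": 0}, {"tx": 45, "ty": 9, "tz": 0, "spin": 0, "jaw": 0}, {"tx": 45, "ty": 9, "tz": 0, "spin": 0, "jaw": 0}, {"tx": 40, "ty": 8, "tz": 0, "spin": 0, "jaw": 0}, {"tx": 20, "ty": 4, "tz": 0, "spin": 0, "jaw": 0}])

```text
t: 1.95
tcp_pos: [0.4001, -0.1627, 0.2307]
eef_rot: [0.798, 0.602, 0.0, -0.001]
contact_force: [0.2, -0.1, 0.3]
gripper_width: 0.0852
finger_force: 0.0
```

>>> jog_arm(deltas=[{"tx": 30, "ty": 6, "tz": 0, "spin": 0, "jaw": 0}, {"tx": 30, "ty": 6, "tz": 0, "spin": 0, "jaw": 0}, {"tx": 20, "ty": 4, "tz": 0, "spin": 0, "jaw": 0}, {"tx": 0, "ty": 0, "tz": 0, "spin": 0, "jaw": 0}, {"tx": 0, "ty": 0, "tz": 0, "spin": 0, "jaw": 0}])

```text
t: 2.45
tcp_pos: [0.437, -0.0931, 0.2308]
eef_rot: [0.799, 0.601, -0.001, -0.0]
contact_force: [0.1, -0.1, -0.0]
gripper_width: 0.0858
finger_force: 0.0
```

```bash
cat >> h.py <<'E'
TH=-.2812; OR=np.array([.4881,.0494])
def go(bx,by):
    s=sensors.observe();T=R.from_quat(s['eef_rot']).as_matrix()
    M=np.array([[np.cos(TH),-np.sin(TH)],[np.sin(TH),np.cos(TH)]]); t=M@np.array([bx,by])/1e3+OR
    e=T.T[:, :2]@(t-s['tcp_pos'][:2])*1e3; bxx=np.arctan2(T[1,1],T[0,1])
    print('t',s['t'],'tcp',s['tcp_pos'].round(4),'tx,ty mm',e[:2].round(1),'spin deg',np.degrees(bxx-TH).round(2),'box mm',(M.T@(s['tcp_pos'][:2]-OR)*1e3).round(1),'F',np.round(s['contact_force'],1),'w',s['gripper_width'],s['finger_force'])
def wworld(s,d):
    c=optics.calibration('wrist');M=np.array(c['mount']);v,u=np.mgrid[:480,:640]
    P=np.stack([(u-c['cx'])/c['fx']*d,(v-c['cy'])/c['fy']*d,d],-1)@M[:3,:3].T+M[:3,3]
    return P@R.from_quat(s['eef_rot']).as_matrix().T+s['tcp_pos']
E
python3 - <<'E'
from h import *
go(0,-108); s=sensors.observe(); p,d=snap('wrist','w1'); W=wworld(s,d); np.save('pics/Ww1.npy',W); print(optics.calibration('wrist'))
E
```

```text
t 2.45 tcp [ 0.437  -0.0931  0.2308] tx,ty mm [43.1  9.6] spin deg 0.06 box mm [  -9.6 -151.1] F [ 0.1 -0.1 -0. ] w 0.08575929745225266 0.0
{'fx': 416.1928961758246, 'fy': 416.1928961758246, 'cx': 319.5297678344637, 'cy': 239.83246288367323, 'mount': array([[-1.57949170e-04, -9.63078143e-01, -2.69221964e-01,
         6.72754313e-02],
       [ 9.99999960e-01, -2.15778757e-04,  1.85210154e-04,
         2.30505639e-04],
       [-2.36464232e-04, -2.69221924e-01,  9.63078138e-01,
        -1.42044177e-01],
       [ 0.00000000e+00,  0.00000000e+00,  0.00000000e+00,
         1.00000000e+00]])}
```

View pics/w1.png

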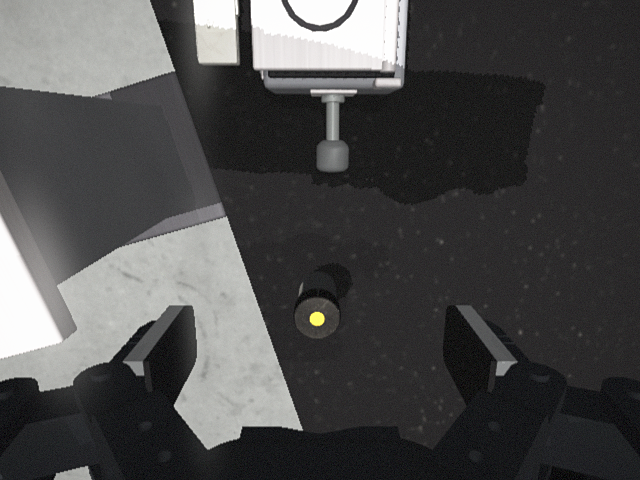

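The wrist view shows the knob at (333,156), with its stem vertical in the picture so the yaw is right. The can is at (317,318). I'll refine the knob position from the wrist depth.

Run:
```python
from h import *
W=np.load('pics/Ww1.npy')
M=np.array([[np.cos(TH),-np.sin(TH)],[np.sin(TH),np.cos(TH)]])
B=(W[...,:2]-OR)@M*1e3; z=W[...,2]*1e3
for v in (105,115,125,135,142,148,154,160,166,172):
    k=(z[v]>20)&(z[v]<70); u=np.where(k[300:370])[0]+300
    if len(u): print(v,u.min(),u.max(),'bx',B[v,u,0].min().round(1),B[v,u,0].max().round(1),'by',B[v,u,1].mean().round(1),'zmax',z[v,u].max().round(1))
print('table',z[240,400:440].mean(),'edge plate z',z[40,300:360].mean())
```

```text
105 327 338 bx -3.9 4.4 by -70.4 zmax 43.3
115 326 338 bx -4.6 4.6 by -77.7 zmax 43.0
125 326 338 bx -4.6 4.7 by -85.0 zmax 44.2
135 326 338 bx -4.6 4.8 by -92.5 zmax 43.3
142 320 344 bx -9.2 9.5 by -97.6 zmax 47.9
148 316 348 bx -12.3 12.8 by -102.0 zmax 50.7
154 316 348 bx -12.4 12.8 by -106.5 zmax 51.0
160 316 348 bx -12.4 13.0 by -111.0 zmax 50.8
166 317 347 bx -11.6 12.1 by -115.5 zmax 51.1
table -1.179384874356145 edge plate z 73.45678837192199
```

>>> jog_arm(deltas=[{"tx": 15, "ty": 4, "tz": 0, "spin": 0, "jaw": 0}, {"tx": 18, "ty": 4, "tz": 0, "spin": 0, "jaw": 0}, {"tx": 10, "ty": 2, "tz": 20, "spin": 0, "jaw": 0}, {"tx": 0, "ty": 0, "tz": 30, "spin": 0, "jaw": 0}, {"tx": 0, "ty": 0, "tz": 30, "spin": 0, "jaw": 0}, {"tx": 0, "ty": 0, "tz": 30, "spin": 0, "jaw": 0}, {"tx": 0, "ty": 0, "tz": 20, "spin": 0, "jaw": 0}, {"tx": 0, "ty": 0, "tz": 0, "spin": 0, "jaw": 0}, {"tx": 0, "ty": 0, "tz": 0, "spin": 0, "jaw": 0}])

```text
t: 3.4
tcp_pos: [0.4586, -0.0555, 0.1014]
eef_rot: [0.8, 0.6, -0.0, -0.0]
contact_force: [0.5, 0.5, 0.3]
gripper_width: 0.0855
finger_force: 0.0
```

```bash
python3 -c "
from h import *
go(0,-108)"
```

```text
t 3.4 tcp [ 0.4586 -0.0555  0.1014] tx,ty mm [ 1.  -0.8] spin deg -0.09 box mm [   0.8 -109. ] F [0.5 0.5 0.3] w 0.08548363585165561 0.0
```

>>> jog_arm(deltas=[{"tx": 1, "ty": -1, "tz": 25, "spin": 0, "jaw": 0}, {"tx": 0, "ty": 0, "tz": 25, "spin": 0, "jaw": 0}, {"tx": 0, "ty": 0, "tz": 20, "spin": 0, "jaw": 0}, {"tx": 0, "ty": 0, "tz": 10, "spin": 0, "jaw": 0}, {"tx": 0, "ty": 0, "tz": 0, "spin": 0, "jaw": 0.3}, {"tx": 0, "ty": 0, "tz": 0, "spin": 0, "jaw": 1}, {"tx": 0, "ty": 0, "tz": 0, "spin": 0, "jaw": 1}, {"tx": 0, "ty": 0, "tz": 0, "spin": 0, "jaw": 1}, {"tx": 0, "ty": 0, "tz": 0, "spin": 0, "jaw": 1}, {"tx": 0, "ty": 0, "tz": 0, "spin": 0, "jaw": 1}, {"tx": 0, "ty": 0, "tz": 0, "spin": 0, "jaw": 1}], newtons=40)

```text
t: 4.5
tcp_pos: [0.4583, -0.0535, 0.0225]
eef_rot: [0.799, 0.601, -0.0, 0.0]
contact_force: [-2.4, 0.5, 7.7]
gripper_width: 0.0241
finger_force: 39.0
```

Gripped. I'll pull it out slowly.

>>> jog_arm(deltas=[{"tx": -4, "ty": 0, "tz": 0, "spin": 0, "jaw": 1}, {"tx": -4, "ty": 0, "tz": 0, "spin": 0, "jaw": 1}, {"tx": -4, "ty": 0, "tz": 0, "spin": 0, "jaw": 1}, {"tx": -4, "ty": 0, "tz": 0, "spin": 0, "jaw": 1}, {"tx": -4, "ty": 0, "tz": 0, "spin": 0, "jaw": 1}, {"tx": -4, "ty": 0, "tz": 0, "spin": 0, "jaw": 1}, {"tx": -4, "ty": 0, "tz": 0, "spin": 0, "jaw": 1}, {"tx": -4, "ty": 0, "tz": 0, "spin": 0, "jaw": 1}, {"tx": -4, "ty": 0, "tz": 0, "spin": 0, "jaw": 1}, {"tx": 0, "ty": 0, "tz": 0, "spin": 0, "jaw": 1}, {"tx": 0, "ty": 0, "tz": 0, "spin": 0, "jaw": 1}, {"tx": 0, "ty": 0, "tz": 0, "spin": 0, "jaw": 1}])

```text
t: 5.7
tcp_pos: [0.4486, -0.0871, 0.0225]
eef_rot: [0.799, 0.601, 0.001, -0.001]
contact_force: [-2.5, 4.2, 8.6]
gripper_width: 0.0243
finger_force: 39.0
```

```bash
python3 -c "
from h import *
go(0,-143)
s=sensors.observe(); p,d=snap('wrist','w2'); W=wworld(s,d); np.save('pics/Ww2.npy',W)"
```

```text
t 5.7 tcp [ 0.4486 -0.0871  0.0225] tx,ty mm [-0.9  0.1] spin deg 0.03 box mm [-1.000e-01 -1.421e+02] F [-2.5  4.2  8.6] w 0.02427793786797571 39.01033602654934
```

View pics/w2.png

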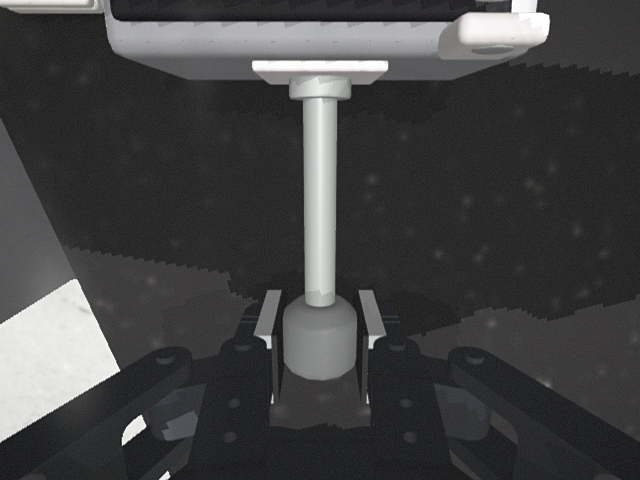

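The knob is out and gripped, at (320,335), with a long stem showing. I'll check the travel from depth.

Run:
```python
from h import *
W=np.load('pics/Ww2.npy')
M=np.array([[np.cos(TH),-np.sin(TH)],[np.sin(TH),np.cos(TH)]])
B=(W[...,:2]-OR)@M*1e3; z=W[...,2]*1e3
for v in (92,200,290,300,305,310,320,330,340,350,360,365,370,375,380): print(v,B[v,320].round(1),z[v,320].round(1))
```

```text
92 [  0.3 -66.8] 47.1
200 [  0.3 -97. ] 41.6
290 [   0.3 -125.3] 43.0
300 [   0.3 -128.7] 43.0
305 [   0.3 -130.7] 42.3
310 [   0.3 -131.2] 45.0
320 [   0.3 -133.5] 47.3
330 [   0.3 -135.6] 49.8
340 [   0.3 -138.4] 50.8
350 [   0.3 -142.7] 49.3
360 [   0.3 -145.9] 49.7
365 [   0.3 -147.2] 50.5
370 [   0.3 -149.7] 49.4
375 [   0.3 -151.3] 49.7
380 [   0.4 -187.4] -1.0
```

>>> jog_arm(deltas=[{"tx": -2, "ty": 0, "tz": 0, "spin": 0, "jaw": 1}, {"tx": 0, "ty": 0, "tz": 0, "spin": 0, "jaw": 1}, {"tx": 0, "ty": 0, "tz": 0, "spin": 0, "jaw": 1}, {"tx": 0, "ty": 0, "tz": 0, "spin": 0, "jaw": 1}])

```text
t: 6.15
tcp_pos: [0.4486, -0.0872, 0.0226]
eef_rot: [0.799, 0.602, 0.003, -0.002]
contact_force: [-0.2, 9.9, 8.6]
gripper_width: 0.0243
finger_force: 39.0
```

>>> jog_arm(deltas=[{"tx": 4, "ty": 0, "tz": 0, "spin": 0, "jaw": 1}, {"tx": 4, "ty": 0, "tz": 0, "spin": 0, "jaw": 1}, {"tx": 4, "ty": 0, "tz": 0, "spin": 0, "jaw": 1}, {"tx": 4, "ty": 0, "tz": 0, "spin": 0, "jaw": 1}, {"tx": 4, "ty": 0, "tz": 0, "spin": 0, "jaw": 1}, {"tx": 4, "ty": 0, "tz": 0, "spin": 0, "jaw": 1}, {"tx": 4, "ty": 0, "tz": 0, "spin": 0, "jaw": 1}, {"tx": 4, "ty": 0, "tz": 0, "spin": 0, "jaw": 1}, {"tx": 4, "ty": 0, "tz": 0, "spin": 0, "jaw": 1}, {"tx": 3, "ty": 0, "tz": 0, "spin": 0, "jaw": 1}, {"tx": 0, "ty": 0, "tz": 0, "spin": 0, "jaw": 1}, {"tx": 0, "ty": 0, "tz": 0, "spin": 0, "jaw": 1}])

```text
t: 7.35
tcp_pos: [0.4584, -0.0535, 0.0226]
eef_rot: [0.799, 0.601, -0.001, 0.001]
contact_force: [-3.4, -2.4, 7.7]
gripper_width: 0.0242
finger_force: 39.0
```

Run:
```python
from h import *
go(0,-108)
s=sensors.observe(); p,d=snap('wrist','w3'); W=wworld(s,d)
M=np.array([[np.cos(TH),-np.sin(TH)],[np.sin(TH),np.cos(TH)]])
B=(W[...,:2]-OR)@M*1e3; z=W[...,2]*1e3
for v in (290,300,305,310,320): print(v,B[v,320].round(1),z[v,320].round(1))
```

```text
t 7.35 tcp [ 0.4584 -0.0535  0.0226] tx,ty mm [-0.9  0. ] spin deg -0.01 box mm [  -0.  -107.1] F [-3.4 -2.4  7.7] w 0.024203906585212362 39.01348010636866
290 [  0.4 -90.4] 42.2
300 [  0.4 -93.8] 42.4
305 [  0.4 -95.7] 41.9
310 [  0.4 -96.5] 44.0
320 [  0.4 -98.2] 47.5
```

>>> jog_arm(deltas=[{"tx": 2, "ty": 0, "tz": 0, "spin": 0, "jaw": 1}, {"tx": 0, "ty": 0, "tz": 0, "spin": 0, "jaw": 1}, {"tx": 0, "ty": 0, "tz": 0, "spin": 0, "jaw": 1}, {"tx": 0, "ty": 0, "tz": 0, "spin": 0, "jaw": 1}, {"tx": 0, "ty": 0, "tz": 0, "spin": 0, "jaw": 0}, {"tx": 0, "ty": 0, "tz": 0, "spin": 0, "jaw": 0}, {"tx": 0, "ty": 0, "tz": 0, "spin": 0, "jaw": 0}, {"tx": 0, "ty": 0, "tz": 0, "spin": 0, "jaw": 0}, {"tx": 0, "ty": 0, "tz": 0, "spin": 0, "jaw": 0}, {"tx": 0, "ty": 0, "tz": -15, "spin": 0, "jaw": 0}, {"tx": 0, "ty": 0, "tz": -30, "spin": 0, "jaw": 0}])

```text
t: 8.5
tcp_pos: [0.4565, -0.0498, 0.0646]
eef_rot: [0.799, 0.601, -0.002, -0.002]
contact_force: [-0.3, 0.3, -0.4]
gripper_width: 0.0853
finger_force: 0.0
```

>>> jog_arm(deltas=[{"tx": 0, "ty": 0, "tz": -40, "spin": 0, "jaw": 0}, {"tx": 0, "ty": 0, "tz": -40, "spin": 0, "jaw": 0}, {"tx": 0, "ty": 0, "tz": -40, "spin": 0, "jaw": 0}, {"tx": 0, "ty": 0, "tz": -20, "spin": 0, "jaw": 0}, {"tx": 20, "ty": -5, "tz": 0, "spin": 0, "jaw": 0}, {"tx": 30, "ty": -10, "tz": 0, "spin": 0, "jaw": 0}, {"tx": 30, "ty": -10, "tz": 0, "spin": 0, "jaw": 0}, {"tx": 30, "ty": -10, "tz": 0, "spin": 0, "jaw": 0}, {"tx": 20, "ty": -10, "tz": 0, "spin": 0, "jaw": 0}, {"tx": 10, "ty": -2, "tz": 0, "spin": 0, "jaw": 0}, {"tx": 0, "ty": 0, "tz": 0, "spin": 0, "jaw": 0}, {"tx": 0, "ty": 0, "tz": 0, "spin": 0, "jaw": 0}])

```text
t: 9.7
tcp_pos: [0.453, 0.0965, 0.2062]
eef_rot: [0.799, 0.601, -0.0, 0.0]
contact_force: [-0.0, 0.3, 0.3]
gripper_width: 0.0856
finger_force: 0.0
```

Run:
```python
from h import *
go(-47,92)
s=sensors.observe(); p,d=snap('wrist','w4'); W=wworld(s,d)
M=np.array([[np.cos(TH),-np.sin(TH)],[np.sin(TH),np.cos(TH)]])
B=(W[...,:2]-OR)@M*1e3; z=W[...,2]*1e3
k=(z>55)&(z<90)&(B[...,1]>70)&(B[...,1]<125)&(abs(B[...,0]+47)<25)
q=B[k]; 
for a in range(70,125,8):
    i=k&(B[...,1]>a)&(B[...,1]<a+8)
    if i.sum(): print(a,i.sum(),B[i][:,0].min(),B[i][:,0].max(),z[i].max())
print(B[k][:,1].max())
p2,d2=snap('top','top2');W=world('top',d2);z=W[...,2]
k=(d2>0)&(z>0.03)&(z<.06); k[:,:346]=0;k[:,362:]=0;k[:270]=0;k[295:]=0
print('knob',k.sum(),W[k].mean(0))
```

```text
t 9.7 tcp [0.453  0.0965 0.2062] tx,ty mm [56.5 -0.3] spin deg -0.0 box mm [-46.7  35.5] F [-0.   0.3  0.3] w 0.08563464098766313 0.0
70 222 -52.74486936861421 -40.809353929190046 77.34457322312402
78 240 -52.709856836554614 -40.84249473138134 77.90495108013407
86 246 -52.65835921319765 -40.913326807357166 77.58175625394229
94 246 -52.6004598846105 -40.94960136415842 78.20760233477463
102 245 -52.55125837072268 -40.99114499500687 78.2644400202366
110 188 -52.493789255706794 -41.02355656267621 78.76956151364465
115.71955951992233
knob 133 [ 0.45742241 -0.0526992   0.04856646]
```

View pics/w4.png

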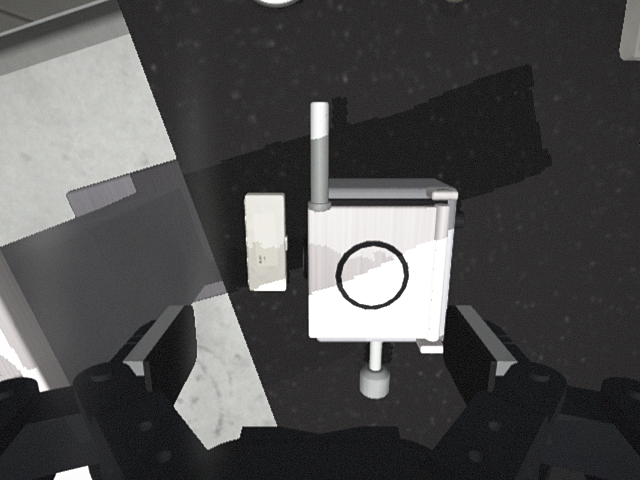

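Wrist view: the pin runs from (320,103) to (320,205), the flap is shut, and the knob is home at (375,383). Next I'll move to the pin.

>>> jog_arm(deltas=[{"tx": 20, "ty": 0, "tz": 0, "spin": 0, "jaw": 0}, {"tx": 25, "ty": 0, "tz": 0, "spin": 0, "jaw": 0}, {"tx": 11, "ty": 0, "tz": 0, "spin": 0, "jaw": 0.2}, {"tx": 0, "ty": 0, "tz": 25, "spin": 0, "jaw": 0.2}, {"tx": 0, "ty": 0, "tz": 30, "spin": 0, "jaw": 0.2}, {"tx": 0, "ty": 0, "tz": 30, "spin": 0, "jaw": 0.2}, {"tx": 0, "ty": 0, "tz": 20, "spin": 0, "jaw": 0.2}, {"tx": 0, "ty": 0, "tz": 0, "spin": 0, "jaw": 0.2}, {"tx": 0, "ty": 0, "tz": 0, "spin": 0, "jaw": 0.2}])

```text
t: 10.7
tcp_pos: [0.4684, 0.1501, 0.1014]
eef_rot: [0.799, 0.601, -0.0, -0.0]
contact_force: [-0.5, -0.6, -0.4]
gripper_width: 0.0687
finger_force: 0.0
```

```bash
python3 -c "
from h import *
go(-46.8,92)"
```

```text
t 10.7 tcp [0.4684 0.1501 0.1014] tx,ty mm [0.7 0.1] spin deg -0.05 box mm [-46.9  91.3] F [-0.5 -0.6 -0.4] w 0.06866833478706696 0.0
```

>>> jog_arm(deltas=[{"tx": 0, "ty": 0, "tz": 20, "spin": 0, "jaw": 0.2}, {"tx": 0, "ty": 0, "tz": 20, "spin": 0, "jaw": 0.2}, {"tx": 0, "ty": 0, "tz": 10, "spin": 0, "jaw": 0.2}, {"tx": 0, "ty": 0, "tz": 0, "spin": 0, "jaw": 0.2}, {"tx": 0, "ty": 0, "tz": 0, "spin": 0, "jaw": 1}, {"tx": 0, "ty": 0, "tz": 0, "spin": 0, "jaw": 1}, {"tx": 0, "ty": 0, "tz": 0, "spin": 0, "jaw": 1}, {"tx": 0, "ty": 0, "tz": 0, "spin": 0, "jaw": 1}, {"tx": 0, "ty": 0, "tz": 0, "spin": 0, "jaw": 1}, {"tx": 0, "ty": 0, "tz": 0, "spin": 0, "jaw": 1}, {"tx": 0, "ty": 0, "tz": 0, "spin": 0, "jaw": 1}], newtons=30)

```text
t: 11.8
tcp_pos: [0.4686, 0.151, 0.052]
eef_rot: [0.799, 0.601, 0.0, -0.0]
contact_force: [-2.4, 0.8, 5.9]
gripper_width: 0.0107
finger_force: 29.3
```

Run:
```python
from h import *
go(-46.8,92)
# arc increments, 24 rows, smooth
s=np.linspace(0,1,33); a=np.pi/2*s; 
y=-83*np.cos(a); z=83*np.sin(a)
dy=np.diff(np.round(y,1)); dz=-np.diff(np.round(z,1)); print([(round(i,1),round(j,1)) for i,j in zip(dy,dz)])
```

```text
t 11.8 tcp [0.4686 0.151  0.052 ] tx,ty mm [-0.2  0.2] spin deg 0.0 box mm [-47.   92.2] F [-2.4  0.8  5.9] w 0.01072927139284026 29.281323552131653
[(np.float64(0.1), np.float64(-4.1)), (np.float64(0.3), np.float64(-4.0)), (np.float64(0.5), np.float64(-4.1)), (np.float64(0.7), np.float64(-4.0)), (np.float64(0.9), np.float64(-4.0)), (np.float64(1.1), np.float64(-3.9)), (np.float64(1.3), np.float64(-3.9)), (np.float64(1.4), np.float64(-3.8)), (np.float64(1.7), np.float64(-3.7)), (np.float64(1.8), np.float64(-3.6)), (np.float64(2.0), np.float64(-3.6)), (np.float64(2.2), np.float64(-3.4)), (np.float64(2.3), np.float64(-3.3)), (np.float64(2.5), np.float64(-3.3)), (np.float64(2.7), np.float64(-3.0)), (np.float64(2.8), np.float64(-3.0)), (np.float64(3.0), np.float64(-2.8)), (np.float64(3.0), np.float64(-2.7)), (np.float64(3.3), np.float64(-2.5)), (np.float64(3.3), np.float64(-2.3)), (np.float64(3.4), np.float64(-2.2)), (np.float64(3.6), np.float64(-2.0)), (np.float64(3.6), np.float64(-1.8)), (np.float64(3.7), np.float64(-1.7)), (np.float64(3.8), np.float64(-1.4)), (np.float64(3.9), np.float64(-1.3)), (np.float64(3.9), np.float64(-1.1)), (np.float64(4.0), np.float64(-0.9)), (np.float64(4.0), np.float64(-0.7)), (np.float64(4.1), np.float64(-0.5)), (np.float64(4.0), np.float64(-0.3)), (np.float64(4.1), np.float64(-0.1))]
```

>>> jog_arm(deltas=[{"tx": 0, "ty": 0.1, "tz": -4.1, "spin": 0, "jaw": 1}, {"tx": 0, "ty": 0.3, "tz": -4.0, "spin": 0, "jaw": 1}, {"tx": 0, "ty": 0.5, "tz": -4.1, "spin": 0, "jaw": 1}, {"tx": 0, "ty": 0.7, "tz": -4.0, "spin": 0, "jaw": 1}, {"tx": 0, "ty": 0.9, "tz": -4.0, "spin": 0, "jaw": 1}, {"tx": 0, "ty": 1.1, "tz": -3.9, "spin": 0, "jaw": 1}, {"tx": 0, "ty": 1.3, "tz": -3.9, "spin": 0, "jaw": 1}, {"tx": 0, "ty": 1.4, "tz": -3.8, "spin": 0, "jaw": 1}, {"tx": 0, "ty": 1.7, "tz": -3.7, "spin": 0, "jaw": 1}, {"tx": 0, "ty": 1.8, "tz": -3.6, "spin": 0, "jaw": 1}, {"tx": 0, "ty": 2.0, "tz": -3.6, "spin": 0, "jaw": 1}])

```text
t: 12.9
tcp_pos: [0.4779, 0.1482, 0.0939]
eef_rot: [0.799, 0.601, -0.001, -0.002]
contact_force: [-3.7, 6.6, -1.1]
gripper_width: 0.011
finger_force: 29.2
```

Run:
```python
from h import *
a=np.pi/2*11/32
go(36-83*np.cos(a),92); print('expect z',.052+.083*np.sin(a))
```

```text
t 12.9 tcp [0.4779 0.1482 0.0939] tx,ty mm [-0.1  2. ] spin deg 0.03 box mm [-37.2  92.1] F [-3.7  6.6 -1.1] w 0.0110238028439743 29.236507415771484
expect z 0.09467052776803739
```

>>> jog_arm(deltas=[{"tx": 0, "ty": 2.2, "tz": -3.4, "spin": 0, "jaw": 1}, {"tx": 0, "ty": 2.3, "tz": -3.3, "spin": 0, "jaw": 1}, {"tx": 0, "ty": 2.5, "tz": -3.3, "spin": 0, "jaw": 1}, {"tx": 0, "ty": 2.7, "tz": -3.0, "spin": 0, "jaw": 1}, {"tx": 0, "ty": 2.8, "tz": -3.0, "spin": 0, "jaw": 1}, {"tx": 0, "ty": 3.0, "tz": -2.8, "spin": 0, "jaw": 1}, {"tx": 0, "ty": 3.0, "tz": -2.7, "spin": 0, "jaw": 1}, {"tx": 0, "ty": 3.3, "tz": -2.5, "spin": 0, "jaw": 1}, {"tx": 0, "ty": 3.3, "tz": -2.3, "spin": 0, "jaw": 1}, {"tx": 0, "ty": 3.4, "tz": -2.2, "spin": 0, "jaw": 1}])

```text
t: 13.9
tcp_pos: [0.5014, 0.1415, 0.1236]
eef_rot: [0.799, 0.602, -0.003, -0.005]
contact_force: [-16.0, 7.8, 16.9]
gripper_width: 0.0105
finger_force: 30.2
```

Run:
```python
from h import *
a=np.pi/2*21/32
go(36-83*np.cos(a),92); print('expect z',.052+.083*np.sin(a))
```

```text
t 13.9 tcp [0.5014 0.1415 0.1236] tx,ty mm [-0.2  6.1] spin deg 0.1 box mm [-12.8  92.1] F [-16.    7.8  16.9] w 0.010544995334009724 30.17289787530899
expect z 0.12319147463002258
```

>>> jog_arm(deltas=[{"tx": 0, "ty": 0, "tz": 0, "spin": 0, "jaw": 1}, {"tx": 0, "ty": 0, "tz": 0, "spin": 0, "jaw": 1}, {"tx": 0, "ty": 0, "tz": 0, "spin": 0, "jaw": 1}, {"tx": 0, "ty": 0, "tz": 0, "spin": 0, "jaw": 1}])

```text
t: 14.3
tcp_pos: [0.5032, 0.141, 0.1246]
eef_rot: [0.799, 0.602, -0.002, -0.004]
contact_force: [-13.5, 7.0, 16.6]
gripper_width: 0.0108
finger_force: 30.3
```

Run:
```python
from h import *
a=np.pi/2*21/32
go(36-83*np.cos(a),92); print('expect z',.052+.083*np.sin(a))
s=sensors.observe();print(R.from_quat(s['eef_rot']).as_matrix().round(4).tolist(),s['moment'])
p,d=snap('wrist','w5'); p,d=snap('scene','s1')
```

```text
t 14.3 tcp [0.5032 0.141  0.1246] tx,ty mm [-0.2  4.3] spin deg 0.08 box mm [-10.9  92.2] F [-13.5   7.   16.6] w 0.010765989095615096 30.263593196868896
expect z 0.12319147463002258
[[0.2762, 0.9611, -0.0072], [0.9611, -0.2762, 0.0034], [0.0013, -0.0078, -1.0]] [ 1.37843914  2.88859744 -0.07686813]
```

View pics/w5.png

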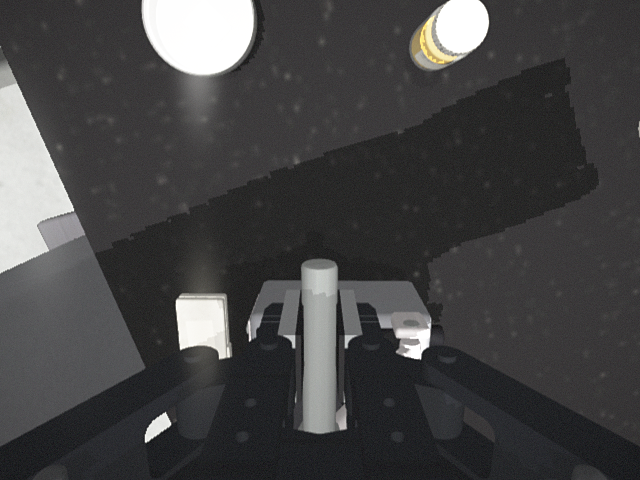

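View pics/s1.png

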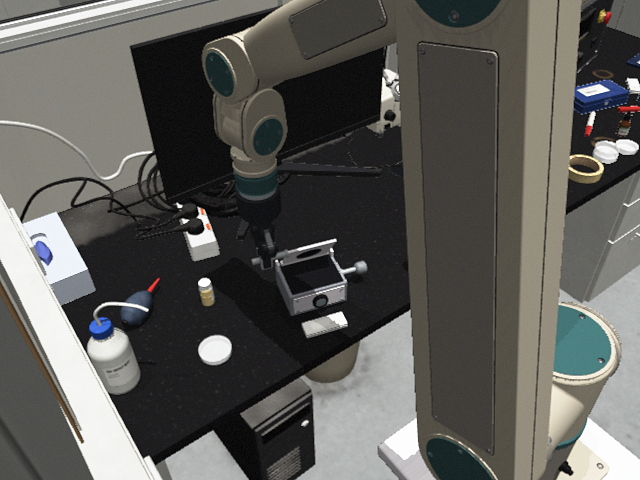

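The pictures show the pin still between the pads at (320,350) and the flap about two-thirds up in the scene view. The gripper touches nothing else and the bystanders are in place. The lag comes from the pin rolling a little on the pads, so I'll continue more slowly.

>>> jog_arm(deltas=[{"tx": 0, "ty": 3.6, "tz": -2.0, "spin": 0, "jaw": 1}, {"tx": 0, "ty": 0, "tz": 0, "spin": 0, "jaw": 1}, {"tx": 0, "ty": 3.6, "tz": -1.8, "spin": 0, "jaw": 1}, {"tx": 0, "ty": 0, "tz": 0, "spin": 0, "jaw": 1}, {"tx": 0, "ty": 3.7, "tz": -1.7, "spin": 0, "jaw": 1}, {"tx": 0, "ty": 0, "tz": 0, "spin": 0, "jaw": 1}, {"tx": 0, "ty": 3.8, "tz": -1.4, "spin": 0, "jaw": 1}, {"tx": 0, "ty": 0, "tz": 0, "spin": 0, "jaw": 1}, {"tx": 0, "ty": 3.9, "tz": -1.3, "spin": 0, "jaw": 1}, {"tx": 0, "ty": 0, "tz": 0, "spin": 0, "jaw": 1}, {"tx": 0, "ty": 0, "tz": 0, "spin": 0, "jaw": 1}], newtons=22)

```text
t: 15.5
tcp_pos: [0.5254, 0.1346, 0.134]
eef_rot: [0.799, 0.601, 0.001, 0.0]
contact_force: [-6.5, 2.5, 12.7]
gripper_width: 0.0108
finger_force: 31.0
```

```bash
cat >> h.py <<'E'
def pin(name):
    s=sensors.observe(); p,d=snap('wrist',name); W=wworld(s,d)
    M=np.array([[np.cos(TH),-np.sin(TH)],[np.sin(TH),np.cos(TH)]])
    B=(W[...,:2]-OR)@M*1e3; z=W[...,2]*1e3
    k=(B[...,1]>105)&(B[...,1]<114)&(z>90)&(z<170)&(abs(B[...,0]-(M.T@(s['tcp_pos'][:2]-OR)*1e3)[0])<12)
    bx=(B[k][:,0].min()+B[k][:,0].max())/2; zt=np.percentile(z[k],90)-6
    print('pin',k.sum(),bx,B[k][:,0].min(),B[k][:,0].max(),'z',zt,'angle',np.arctan2(zt-71,36-bx),np.arccos((36-bx)/83) , 'tcp->pin',zt-s['tcp_pos'][2]*1e3)
E
python3 - <<'E'
from h import *
a=np.pi/2*26/32
go(36-83*np.cos(a),92); print('expect z',.052+.083*np.sin(a)); pin('w6')
E
```

```text
t 15.5 tcp [0.5254 0.1346 0.134 ] tx,ty mm [-0.2 -0.3] spin deg 0.01 box mm [12.2 92.2] F [-6.5  2.5 12.7] w 0.010838132573031565 30.988839268684387
expect z 0.13142604786577333
pin 964 12.299349033586893 6.505488647051273 18.093209420122513 z 150.04275720561023 angle 1.279480864620058 1.2812160407077653 tcp->pin 16.024997640306253
```

>>> jog_arm(deltas=[{"tx": 0, "ty": 4, "tz": -1.1, "spin": 0, "jaw": 1}, {"tx": 0, "ty": 0, "tz": 0, "spin": 0, "jaw": 1}, {"tx": 0, "ty": 4, "tz": -1, "spin": 0, "jaw": 1}, {"tx": 0, "ty": 0, "tz": 0, "spin": 0, "jaw": 1}, {"tx": 0, "ty": 4, "tz": -0.8, "spin": 0, "jaw": 1}, {"tx": 0, "ty": 0, "tz": 0, "spin": 0, "jaw": 1}, {"tx": 0, "ty": 4, "tz": -0.6, "spin": 0, "jaw": 1}, {"tx": 0, "ty": 0, "tz": 0, "spin": 0, "jaw": 1}, {"tx": 0, "ty": 3, "tz": -0.3, "spin": 0, "jaw": 1}, {"tx": 0, "ty": 0, "tz": 0, "spin": 0, "jaw": 1}, {"tx": 0, "ty": 0, "tz": 0, "spin": 0, "jaw": 1}, {"tx": 0, "ty": 0, "tz": 0, "spin": 0, "jaw": 1}])

```text
t: 16.75
tcp_pos: [0.5443, 0.129, 0.1361]
eef_rot: [0.799, 0.601, 0.001, 0.001]
contact_force: [-1.9, 2.8, 5.6]
gripper_width: 0.0108
finger_force: 31.2
```

Run:
```python
from h import *
go(36,92); pin('w7')
```

```text
t 16.75 tcp [0.5443 0.129  0.1361] tx,ty mm [-0.1  4.1] spin deg -0.01 box mm [31.9 92.1] F [-1.9  2.8  5.6] w 0.010796121211419693 31.24033212661743
pin 1015 32.110990677634035 26.083999324982756 38.137982030285315 z 153.45097784123652 angle 1.5236637249839475 1.5239236310695856 tcp->pin 17.39257101058152
```

>>> jog_arm(deltas=[{"tx": 0, "ty": 2, "tz": 0, "spin": 0, "jaw": 1}, {"tx": 0, "ty": 2, "tz": 0, "spin": 0, "jaw": 1}, {"tx": 0, "ty": 0, "tz": 0, "spin": 0, "jaw": 1}, {"tx": 0, "ty": 0, "tz": 0, "spin": 0, "jaw": 1}, {"tx": 0, "ty": 0, "tz": 0, "spin": 0, "jaw": 1}, {"tx": 0, "ty": 0, "tz": 0, "spin": 0, "jaw": 1}, {"tx": 0, "ty": 0, "tz": 0, "spin": 0, "jaw": 1}, {"tx": 0, "ty": 0, "tz": 0, "spin": 0, "jaw": 1}, {"tx": 0, "ty": 0, "tz": 0, "spin": 0, "jaw": 1}, {"tx": 0, "ty": 0, "tz": 0, "spin": 0, "jaw": 1}])

```text
t: 17.8
tcp_pos: [0.548, 0.1279, 0.1359]
eef_rot: [0.799, 0.601, 0.001, 0.001]
contact_force: [-1.3, 3.1, 5.7]
gripper_width: 0.011
finger_force: 31.3
```

Run:
```python
from h import *
go(36,92); pin('w8')
p2,d2=snap('top','top3');W=world('top',d2);z=W[...,2]
k=(d2>0)&(z>0.03)&(z<.06); k[:,:346]=0;k[:,362:]=0;k[:270]=0;k[295:]=0
print('knob',k.sum(),W[k].mean(0)); go(36,92)
```

```text
t 17.8 tcp [0.548  0.1279 0.1359] tx,ty mm [-0.1  0.2] spin deg -0.01 box mm [35.8 92.1] F [-1.3  3.1  5.7] w 0.011017669743397419 31.33672535419464
pin 1021 35.98934117424462 29.987498192756558 41.99118415573268 z 153.56742735374294 angle 1.5706672344150348 1.5706679072071295 tcp->pin 17.625637054878666
knob 133 [ 0.45742628 -0.05270167  0.04849424]
t 17.9 tcp [0.548  0.1279 0.136 ] tx,ty mm [-0.1  0.2] spin deg -0.0 box mm [35.8 92.1] F [-1.1  2.7  5.9] w 0.010688072364044045 31.33586883544922
```

The flap measures 1.571 rad and is still, the pin is gripped at 31 N, and the knob is home.

```bash
python3 -c "
from bench import env
print(env.sign_off())"
```

```text
the job is handed in; nothing more can be done
None
```

I pulled the knob fully out and pushed it home again, then swung the flap upright (measured 1.571 rad) and handed the job in with the pin still gripped at about 31 N; no verdict came back.

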